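Pack an order of pipe fittings from the stock crate

ROBOT

A 6-joint arm with a two-finger parallel gripper is mounted at the origin on the work surface. World frame = base frame: x ahead of the robot, y to its left, z up, the work surface at z = 0. Lengths are in m, angles in degrees, forces in N, time in s.
With the tool pointing down it reaches from about 0.325 to 0.85 m from the base axis. Payload 15.5 kg.
Tool frame: the origin (TCP) lies at the very end of the fingers, on their centre line; the grasp point (between the pads) lies arm.grip_depth behind it (arm.grip_depth is the distance from the TCP to the grasp point, in m); z points along the fingers, y is the direction in which the jaws open and shut (so a half turn about z gives the same grasp; the last joint's range is limited). The gripper opens to 91 mm and grips with 3 to 60 N. Pads are 32 mm wide; open, the fingers measure 118 mm over their backs; the gripper's body (76 mm by 178 mm) begins 60 mm behind the grasp point.
Start: joints at [58.298, 28.281, 77.091, -0, 74.628, -5.472], TCP at [0.276, 0.561, 0.214] pointing down, gripper open.
Joint ranges: [-166.48, 166.48], [-47.26, 123.95], [12.59, 153.08], [-70.14, 250.14], [6.76, 159.57], [-176.63, 176.63]. Speed limits (degrees/s): [108.29, 108.29, 147.25, 172.46, 172.46, 172.46].

INTERFACE

Orientations are given as a 3x3 rotation matrix whose columns are the frame's x, y, z axes.
In Python, from rig import arm gives the robot as it stands. Calls block until the motion is done:
- arm.move_to(position, orientation): joint-space move of the TCP to a pose.
- arm.move_l(position, orientation=None, feed=0.15): straight line of the TCP; orientation=None keeps the orientation; feed is the mean speed in m/s.
- arm.move_joints(angles): joint-space move.
- arm.grip(opening): finger opening in m; the grip force is fixed at half the most; returns when the fingers have stopped.
- arm.sleep(seconds).
- arm.solve_ik(position, orientation): joint angles nearest the present ones, or None.
- arm.snapshot(name): name is "scene" or "top" or "wrist"; returns the picture (420x560x3 uint8, red, green, blue); there is no depth.
- arm.get_calibration(name): a dict with "intrinsics" (3x3 intrinsics, pixels), "cam_to_world" (4x4, takes a point from camera to world coordinates). Camera axes: x right, y down, z forward; pixel columns grow to the right and rows downward; lengths in m; the calibration is good to about 2 mm. A picture is of the moment at which its call begins: read the wrist's pose just before it. get_calibration takes no time and is no camera call; for the wrist camera it gives the pose at the moment of the call.
A pose or a line that the arm cannot do raises arm.Unreachable and nothing moves.
- arm.sign_off(): hands the job in, once; it reports no verdict.
Readings, each from a call of its own:
- arm.current_t(): time.
- arm.current_joint_positions(): joint angles.
- arm.current_dq(): joint speeds.
- arm.current_tau(): joint torques, N m.
- arm.current_ee_pos(): TCP position.
- arm.current_tool_rot(): TCP orientation.
- arm.current_force(): force on the tool from outside, world axes, zero at the start.
- arm.current_torque(): the same for the moment, N m.
- arm.current_width(): finger opening in m.
Only numpy, scipy, OpenCV 4.12 (cv2) and the standard library are available. Lean on these libraries where they do the work, as an engineer would, in place of code of your own. Each camera call takes 0.05 s, during which the arm holds its last target. There are 200 camera calls.

TASK

Pack the order: turn the two wooden turn buttons on the stock crate aside, lift its lid panel out of the frame and lay it flat on the bare counter, handle up. Put every fitting that is in the crate into the open carton (standing or lying, right down inside), then close the carton: fold both short flaps down flat first, then both long flaps down flat over them. Leave the other things on the counter where they are.

Things in the scene. Friction and masses are not known exactly. Their poses are not given: they have to be found in the camera images.
- crate: stock crate, open wooden box that does not move, 278 mm long (x) by 174 wide (y), lid panel flush in its rim. Origin: centre of its underside, on the counter. Floor 10 mm thick, inside 210 x 130 mm, panel ledge at 84 mm, rim top at 92 mm, end rails 26 mm wide. Fittings stand two by two near x +-42, y +-34 mm (some places empty): 25 to 45 mm free on either side along x, less along y
- button_far (a joint): wooden turn button on the crate's +x end rail: a bar 56 x 14 mm, 14 mm thick, its underside 1.5 mm above the rim, on an upright screw. Radians, counter-clockwise from above positive, range -1.75 to 1.75. 0 = square across the rail, reaching 16 mm over the panel; clear of it beyond about 1.35 either way; +-1.57 = along the rail. Light friction (0.04 N m) keeps it where it is left
- button_near (a joint): the same kind of turn button on the crate's -x end rail, with the same values
- button_far_pivot (a point): on the screw axis of button_far, half-way up the bar (100.5 mm above the counter, 126 mm from the crate's centre); its x axis lies along the bar and turns with it, pointing away from the panel when shut. From here the bar extends 32 mm towards -x (over the panel) and 24 mm towards +x
- button_near_pivot (a point): the same for button_near; its x axis points towards the panel when shut; the bar extends 32 mm towards +x and 24 mm towards -x
- panel_handle (a point): centre of the lid panel's handle, a wooden batten 100 mm long (x), 20 wide (y), 26 tall, on the middle of the plywood panel: 220 (x) x 140 (y) x 8 mm, about 0.2 kg. This point is 13 mm above the panel's top face, 21 mm above its underside. The panel lies loose in its recess, 3 mm to spare on each side
- coupling_mid (a point): galvanised pipe coupling, 48 mm diameter, 60 mm tall, 0.3 kg; stands upright on one end in the crate at the start; axis along its own z; this point is its centre, half-way up
- union_mid (a point): galvanised pipe union, 40 mm diameter at the ends, a hexagon nut round the middle (about 49 mm through, from 20 to 50 mm height), 68 mm tall, 0.38 kg; stands upright on one end in the crate at the start; axis along its own z; this point is its centre, half-way up
- reducer_mid (a point): galvanised reducing coupling, 48 mm diameter over the lower 30 mm, 40 mm above, 66 mm tall, 0.28 kg; stands upright on one end in the crate at the start; axis along its own z; this point is its centre, half-way up
- nipple_mid (a point): galvanised barrel nipple (a short piece of threaded pipe), 42 mm diameter, 70 mm tall, 0.24 kg; stands upright on one end in the crate at the start; axis along its own z; this point is its centre, half-way up
- carton: open shipping carton of brown cardboard, standing firmly (it does not move), 198 mm long (x) by 138 wide (y), walls 4 mm thick and 88 mm high, bottom 4 mm thick, inside 190 x 130 mm. Origin: centre of its underside, on the counter. Four flaps stand open, leaning outward
- short_far (a joint): short flap on the carton's +x end, 68 mm from crease to free edge, 134 mm wide, 4 mm thick; crease 90 mm above the counter at the wall's outer face (99 mm from the carton's centre). Radians: 0 = folded shut (level), 1.57 = upright, up to 2.4 = leaning outward. Light friction (0.02 N m) keeps it where it is left
- short_near (a joint): the same short flap on the carton's -x end
- long_left (a joint): long flap on the carton's +y side, 198 mm wide, 68 mm from crease to free edge, 4 mm thick; crease 94.5 mm above the counter at the wall's outer face (69 mm from the carton's centre); shut it lies on top of the short flaps. Values and friction as for the short flaps
- long_right (a joint): the same long flap on the carton's -y side
- tee: bystander: galvanised tee standing on end, 52 mm diameter, 84 mm tall, its branch reaching 40 mm from the axis along its x; origin: centre of its underside
- tape_roll: bystander: roll of brown packing tape lying flat, 100 mm diameter, 48 mm tall; origin: centre of its underside
- compound_tin: bystander: tin of jointing compound, 72 mm diameter, 85 mm tall; origin: centre of its underside
- wrench: bystander: wrench lying flat, 220 mm long along its x; origin: underside of its middle
- drain_box: bystander: flat cardboard box, 110 x 110 x 35 mm; origin: centre of its underside
- order_book: bystander: order book lying flat, 150 x 105 x 14 mm; origin: centre of its underside
Mind the look-alikes: they are no part of the job. What is shaped like the carton but orange is not meant.

How it is judged (in metres and radians):
On the way, in this order (a step that is already met when the one before it is completed fails the run):
1. both turn buttons are turned aside, clear of the panel ((value of joint button_far above 1.15 rad or value of joint button_far below -1.15 rad) and (value of joint button_near above 1.15 rad or value of joint button_near below -1.15 rad)), for 0.2 s.
2. the lid panel is out of its frame and lies flat on the counter, handle up (height (world z) of panel_handle between 0.01 and 0.028 m and angle between panel_handle's own z axis and vertical below 0.06 rad and linear speed of panel below 0.05 m/s), for 0.2 s.
3. every fitting is inside the carton (x of coupling_mid in the frame of carton between -0.09 and 0.09 m and y of coupling_mid in the frame of carton between -0.062 and 0.062 m and z of coupling_mid in the frame of carton between 0.01 and 0.07 m and x of union_mid in the frame of carton between -0.09 and 0.09 m and y of union_mid in the frame of carton between -0.062 and 0.062 m and z of union_mid in the frame of carton between 0.01 and 0.07 m and x of reducer_mid in the frame of carton between -0.09 and 0.09 m and y of reducer_mid in the frame of carton between -0.062 and 0.062 m and z of reducer_mid in the frame of carton between 0.01 and 0.07 m and x of nipple_mid in the frame of carton between -0.09 and 0.09 m and y of nipple_mid in the frame of carton between -0.062 and 0.062 m and z of nipple_mid in the frame of carton between 0.01 and 0.07 m), for 0.2 s.
4. both short flaps are folded down while the long flaps are still up (value of joint each of short_far, short_near below 0.2 rad and value of joint each of long_left, long_right above 0.6 rad), for 0.2 s.
5. both long flaps are folded down over the short ones (value of joint each of short_far, short_near, long_left, long_right below 0.2 rad), for 0.2 s.
At the end, for the whole second after the job is handed in: The panel lies flat on the bare counter, handle up (within 3.5 degrees of level, on nothing else: its handle's centre below 28 mm); every fitting that was in the crate lies or stands still inside the carton; all four flaps are folded down to within 0.2 rad (11 degrees) of level, long over short (all of step 3 and all of step 5 and height (world z) of panel_handle between 0.01 and 0.028 m and angle between panel_handle's own z axis and vertical below 0.06 rad and linear speed of each of panel, coupling, union, reducer, nipple below 0.02 m/s); the robot touches nothing.
It fails at once if one of the other things on the counter (tee, tape roll, tin, wrench, flat box, order book) is shifted by more than 40 mm (distance of any of tee, tape_roll, compound_tin, wrench, drain_box, order_book from where it was at the start of the episode above 0.04 m).
Of coupling, union, reducer, nipple only 2 to 4 are there at a start; the rules pass over those that are not, and their reading is None.
At some moment in a run one of panel may be knocked a few centimetres aside while the robot is not near it.
Once in a run the grip may slacken for a moment while it holds something.
It also fails if it takes over 210 s, if anything falls off the work surface, if the arm or the gripper's body presses on something with over 40 N, if the wrist force passes 120 N, or if a joint passes its speed limit or range.

## Working session

There is one attempt and no reset: what is moved stays moved. The work goes in short steps, each a Python script; the robot and the scene stay as the last script left them, time stands still between calls to the robot, and variables do not carry over. Pictures are saved under pics/ and viewed, about 12 in all and at most 16, crops included, and the job is handed in when it is done.

```bash
mkdir -p pics; ls; python3 - <<'E'
from rig import arm
import cv2,numpy as np
for n in("scene","top"):
    im=arm.snapshot(n); cv2.imwrite(f"pics/{n}0.png",im[:,:,::-1])
    c=arm.get_calibration(n); print(n,np.round(c["intrinsics"],1).tolist(),np.round(c["cam_to_world"],4).tolist())
c=arm.get_calibration("wrist");print(np.round(c["intrinsics"],1).tolist(),np.round(c["cam_to_world"],4).tolist())
print(arm.current_t(),arm.current_ee_pos(),arm.current_tool_rot(),arm.grip_depth,arm.current_width())
E
```

```text
pics
scene [[431.2, 0.0, 278.9], [0.0, 431.2, 205.7], [0.0, 0.0, 1.0]] [[-0.4513, 0.5514, -0.7016, 1.3575], [0.8922, 0.2647, -0.3659, 0.4322], [-0.016, -0.7911, -0.6114, 0.8273], [0.0, 0.0, 0.0, 1.0]]
top [[401.1, 0.0, 280.4], [0.0, 401.1, 210.7], [0.0, 0.0, 1.0]] [[0.0104, -0.9823, 0.1868, 0.2545], [-0.9997, -0.0141, -0.0182, 0.0131], [0.0205, -0.1866, -0.9822, 1.4106], [0.0, 0.0, 0.0, 1.0]]
[[346.9, 0.0, 278.2], [0.0, 346.9, 208.9], [0.0, 0.0, 1.0]] [[0.4423, 0.8684, 0.2243, 0.2122], [0.8969, -0.4279, -0.112, 0.5914], [-0.0012, 0.2507, -0.9681, 0.3844], [0.0, 0.0, 0.0, 1.0]]
0.1 [0.27604422 0.56035431 0.21340153] [[-8.97046679e-01  4.41935451e-01 -5.59304080e-04]
 [ 4.41935796e-01  8.97046190e-01 -9.40940666e-04]
 [ 8.58865564e-05 -1.09124419e-03 -9.99999401e-01]] 0.0188 0.09086414319660581
```

View pics/scene0.png

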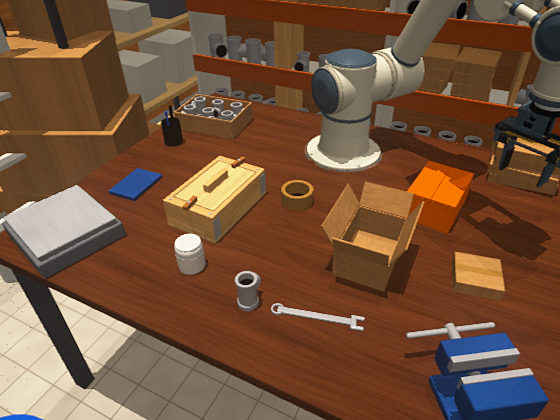

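View pics/top0.png

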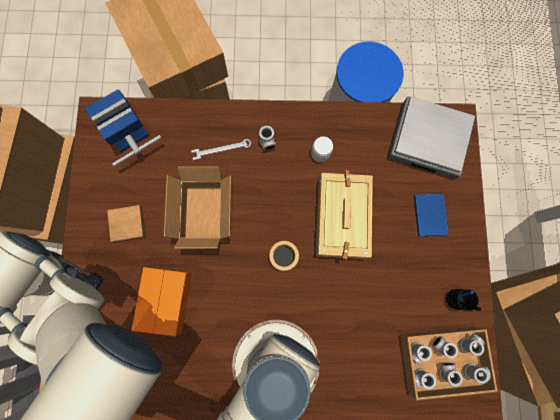

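The top view shows the real carton (brown, open) at about (197,208) and the crate with panel and two reddish buttons at about (345,215). Look-alikes are the orange carton at (160,302), the fittings tray at (450,365), and plain boxes off the table. I choose the brown carton and the crate, and will check both in a close crop.

```bash
cat > h.py <<'E'
from rig import arm
import cv2,numpy as np
def ray(cal,px,z):
    K=cal["intrinsics"];T=np.array(cal["cam_to_world"])
    d=T[:3,:3]@np.linalg.solve(K,[px[0],px[1],1.]);o=T[:3,3]
    return o+d*(z-o[2])/d[2]
def proj(cal,p):
    T=np.linalg.inv(np.array(cal["cam_to_world"]));q=T[:3,:3]@np.asarray(p)+T[:3,3]
    u=np.array(cal["intrinsics"])@q;return u[:2]/u[2]
def down(yaw):  # tool pointing down, jaw axis (tool y) at world angle yaw (deg)
    a=np.radians(yaw);y=np.array([np.cos(a),np.sin(a),0]);z=np.array([0,0,-1.]);x=np.cross(y,z)
    return np.c_[x,y,z]
E
python3 - <<'E'
from h import *
im=cv2.imread("pics/top0.png");c=arm.get_calibration("top")
hsv=cv2.cvtColor(im,cv2.COLOR_BGR2HSV)
for n,p in dict(crate=(330,190),panel=(360,215),button=(347,180),carton=(205,230),flap=(173,210),table=(280,200),drain=(125,225)).items(): print(n,hsv[p[1],p[0]])
# crate: pale wood mask
m=cv2.inRange(hsv,(15,60,150),(32,200,255)); m[:, :300]=0;m[:,390:]=0;m[:150]=0;m[280:]=0
m=cv2.morphologyEx(m,cv2.MORPH_CLOSE,np.ones((9,9)))
k=max(cv2.findContours(m,0,2)[0],key=cv2.contourArea);b=cv2.boxPoints(cv2.minAreaRect(k))
for q in b: print(q,ray(c,q,.092).round(4))
cr=cv2.resize(im[150:280,150:400],None,fx=3.2,fy=3.2,interpolation=cv2.INTER_CUBIC);cv2.imwrite("pics/crop1.png",cr)
E
```

```text
crate [ 24  90 233]
panel [ 26  89 230]
button [ 13 163 196]
carton [ 15 136 202]
flap [ 15 139 128]
table [ 10 178  99]
drain [ 16 135 202]
[317.85074 256.93103] [ 0.3528 -0.1357  0.092 ]
[321.05954 172.43266] [ 0.6405 -0.1487  0.092 ]
[374.09695 174.44675] [ 0.6363 -0.3305  0.092 ]
[370.88815 258.94513] [ 0.3483 -0.3103  0.092 ]
```

View pics/crop1.png

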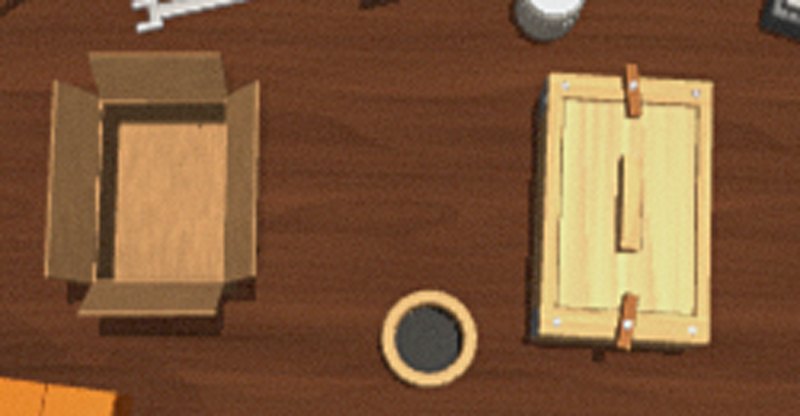

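The crop confirms it: brown open carton on the left (crop 155,195), and crate on the right with buttons at crop (633,90) and (627,320), handle at (630,200), all close to 0 rad. Next, close wrist views of both.

```bash
python3 - <<'E'
from h import *
import pickle
arm.move_to([0.49,-0.235,0.38],down(-90))
c=arm.get_calibration("wrist");im=arm.snapshot("wrist")[:,:,::-1]
cv2.imwrite("pics/w_crate.png",im);pickle.dump(c,open("c_crate.pkl","wb"))
t=arm.get_calibration("top");print(ray(t,(197,210),.0))
arm.move_to([0.49,0.20,0.38],down(90))
c=arm.get_calibration("wrist");im=arm.snapshot("wrist")[:,:,::-1]
cv2.imwrite("pics/w_carton.png",im);pickle.dump(c,open("c_carton.pkl","wb"))
cv2.imwrite("pics/w_both.png",np.vstack([cv2.resize(cv2.imread(f"pics/w_{n}.png"),(400,300)) for n in("crate","carton")]))
print(arm.current_t(),arm.current_joint_positions())
E
```

```text
[0.52123233 0.28458122 0.        ]
5.2167 [ 1.56939849e+01  1.33410896e+01  7.46964423e+01 -4.82295382e-03
  9.19646636e+01 -7.42266949e+01]
```

View pics/w_crate.png

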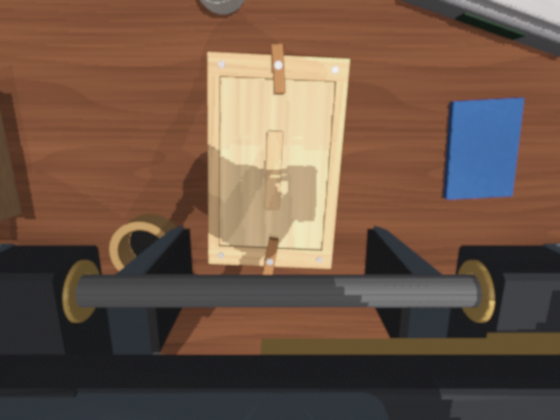

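View pics/w_carton.png

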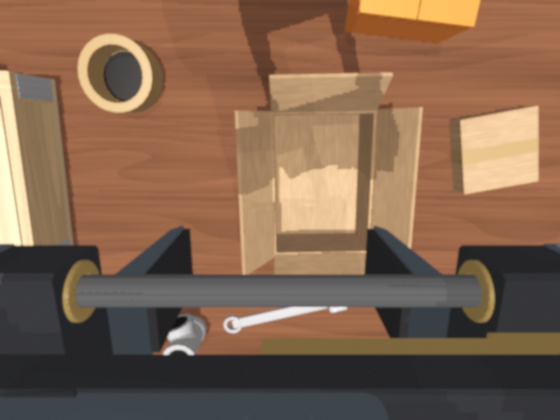

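```bash
python3 - <<'E'
from h import *
import pickle
c=pickle.load(open("c_crate.pkl","rb"));t=arm.get_calibration("top")
R=[ray(c,p,.092)[:2] for p in((208,53),(349,59),(331,268),(207,267))]
R=np.array(R);print(R.round(4).tolist(),"len",np.linalg.norm(R-np.roll(R,-1,0),axis=1).round(4),"ctr",R.mean(0))
s=[ray(c,p,.1085)[:2] for p in((278,65),(270,262))];print("screws w",np.round(s,4),np.linalg.norm(s[0]-s[1]),np.mean(s,0),np.degrees(np.arctan2(*(s[0]-s[1])[::-1])))
s=[ray(t,(150+p[0]/3.2,150+p[1]/3.2),.1085)[:2] for p in((633,86),(628,324))];print("screws t",np.round(s,4),np.mean(s,0))
print("bar ends far",[ray(c,p,.1075)[:2].round(4) for p in((277,45),(279,93))],"near",[ray(c,p,.1075)[:2].round(4) for p in((274,239),)])
print("handle",np.mean([ray(c,p,.118)[:2] for p in((267,131),(284,131),(282,209),(266,209))],0))
s=np.array([ray(t,(150+p[0]/3.2,150+p[1]/3.2),.09)[:2] for p in((105,103),(228,101),(228,284),(98,280))]);print("carton t",s.round(4),s.mean(0))
im=cv2.imread("pics/w_carton.png")[50:290,200:470];cv2.imwrite("pics/crop2.png",cv2.resize(im,None,fx=2.5,fy=2.5,interpolation=cv2.INTER_CUBIC))
E
```

```text
[[0.6375, -0.1485], [0.6309, -0.3214], [0.3531, -0.3102], [0.3545, -0.1328]] len [0.1729 0.2779 0.1774 0.2835] ctr [ 0.49400107 -0.22822673]
screws w [[ 0.6217 -0.2342]
 [ 0.3694 -0.2234]] 0.2524662942724268 [ 0.49553287 -0.22879148] -2.4527223077121247
screws t [[ 0.6216 -0.2369]
 [ 0.3711 -0.2265]] [ 0.49634079 -0.23171914]
bar ends far [array([ 0.6437, -0.233 ]), array([ 0.5901, -0.2354])] near [array([ 0.4025, -0.2289])]
handle [ 0.49626858 -0.23019309]
carton t [[0.5992 0.3197]
 [0.6034 0.1903]
 [0.4089 0.1829]
 [0.4113 0.3164]] [0.50569995 0.25232324]
```

View pics/crop2.png

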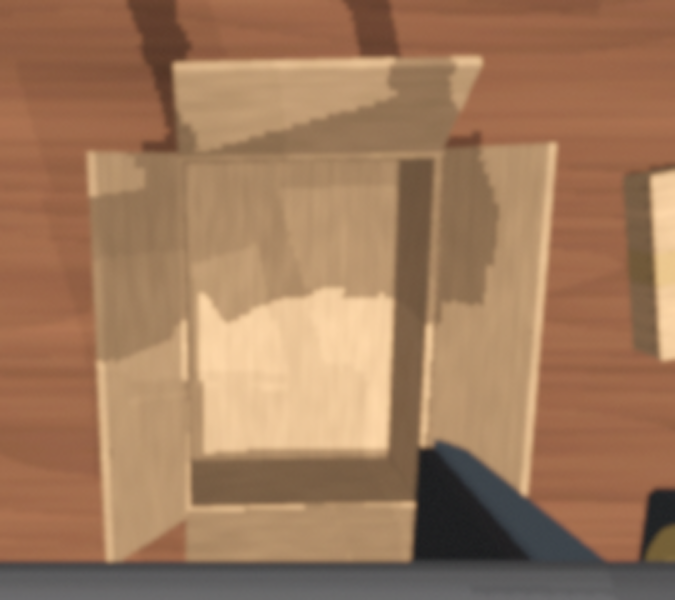

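```bash
python3 - <<'E'
from h import *
import pickle
c=pickle.load(open("c_carton.pkl","rb"));t=arm.get_calibration("top")
s=np.array([ray(c,(200+p[0]/2.5,50+p[1]/2.5),.089)[:2] for p in((187,156),(436,154),(415,503),(190,506))])
print(s.round(4),np.linalg.norm(s-np.roll(s,-1,0),axis=1).round(4),s.mean(0))
for i,j in((0,3),(1,2)):print(np.degrees(np.arctan2(*(s[j]-s[i])[::-1])))
print("flap tops: near",[proj(t,(s.mean(0)[0]-.099-.03,.25,.15))])
for n,p in dict(tape=(284,256),tee=(266,143),wr1=(193,155),wr2=(250,143),tin=(321,157)).items():print(n,ray(t,p,.0)[:2].round(3))
# buttons
def turn(px,bar):
    y0=bar-90
    arm.grip(.05)
    arm.move_to([px[0],px[1],.16],down(y0)); arm.move_l([px[0],px[1],.0975],feed=.06)
    print("F",arm.current_force().round(1)); arm.grip(.018); print(arm.current_width())
    for a in(30,60,-2.4-bar+90): arm.move_to([px[0],px[1],.0975],down(y0+a)); print(a,arm.current_force().round(1),arm.current_joint_positions()[5])
    arm.grip(.05); arm.move_l([px[0],px[1],.17])
turn((.6217,-.2355),2.6); turn((.3697,-.2250),-9.0)
arm.move_to([0.46,-0.235,0.38],down(-90))
c=arm.get_calibration("wrist");im=arm.snapshot("wrist")[:,:,::-1];pickle.dump(c,open("c2.pkl","wb"))
cv2.imwrite("pics/w2.png",im);print(arm.current_t())
E
```

```text
[[0.4108 0.1952]
 [0.4101 0.3229]
 [0.601  0.324 ]
 [0.6026 0.1961]] [0.1277 0.191  0.1279 0.1918] [0.50613507 0.25955232]
0.270823828023723
0.30879656148173223
flap tops: near [array([197.01010503, 246.30026501])]
tape [ 0.361 -0.027]
tee [0.777 0.043]
wr1 [0.726 0.309]
wr2 [0.776 0.102]
tin [ 0.726 -0.16 ]
F [0.  0.6 0.2]
0.018126108956707358
30 [ 0.5  1.3 -0. ] 31.694605881313787
60 [-0.6 -0.2  0.1] 1.7726276419970914
85.0 [ 2.3 -0.9 -1.3] -23.169598828706636
F [0.3 0.1 0.4]
0.01808275606714967
30 [-0.1  0.5  0.5] 29.949691308273533
60 [-0.1  0.6  0.1] 0.02554628213265329
96.6 [ 4.6  1.  -1.8] -36.58450107115313
21.0417
```

View pics/w2.png

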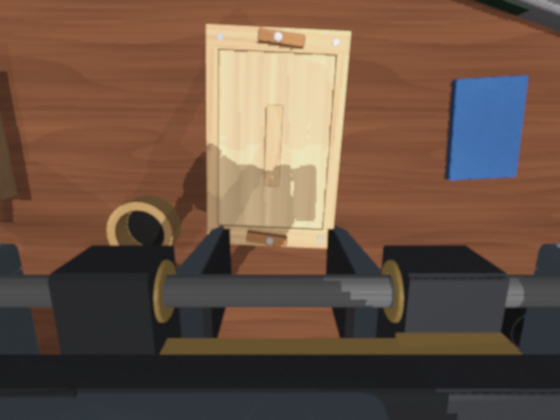

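Both buttons now lie along the rails, with bars at (281,39) and (267,240) px. Handle centre is at about (274,146). Now the panel goes to the bare area near (0.575, 0.01).

```bash
python3 - <<'E'
from h import *
import pickle
c=pickle.load(open("c2.pkl","rb"))
h=np.mean([ray(c,p,.118)[:2] for p in((266,105),(284,105),(280,187),(265,187))],0);print("handle",h)
x,y=(.4960,-.2300); Y=-92.4
arm.grip(.05); arm.move_to([x,y,.18],down(Y)); arm.move_l([x,y,.0965],feed=.08);print(arm.current_force().round(1))
arm.grip(.0); print("w",arm.current_width())
arm.move_l([x,y,.22],feed=.1);print("w",arm.current_width(),arm.current_force().round(1))
arm.move_l([.575,.01,.20],down(-90),feed=.15);print("w",arm.current_width())
arm.move_l([.575,.01,.04],feed=.12);arm.move_l([.575,.01,.0125],feed=.03);print("w",arm.current_width(),arm.current_force().round(1))
arm.grip(.06);arm.move_l([.575,.01,.15])
arm.move_to([0.45,-0.235,0.36],down(-92))
c=arm.get_calibration("wrist");im=arm.snapshot("wrist")[:,:,::-1];pickle.dump(c,open("c3.pkl","wb"))
cv2.imwrite("pics/w3.png",im);print(arm.current_t())
E
```

```text
handle [ 0.49511847 -0.22931289]
[0.5 0.5 0.5]
w 0.01960221917205158
w 0.019788595467705488 [-0.3 -1.  -1.8]
w 0.019332347946688293
w 0.019954419464390537 [-3.4  0.8  5.7]
32.7917
```

View pics/w3.png

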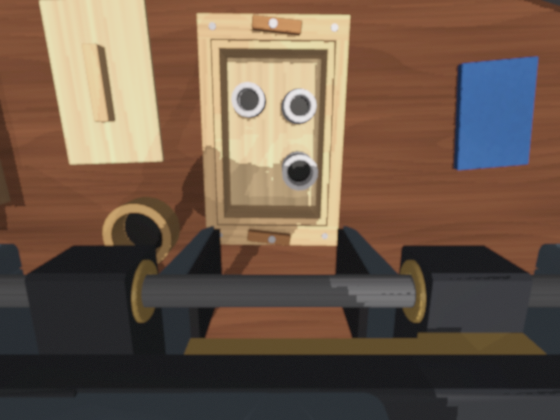

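The lid is off. It shows panel flat at upper left, and three fittings at (248,99), (300,105) and (299,171); near-left is empty. I'll zoom in to identify them.

```bash
python3 - <<'E'
from h import *
import pickle
arm.move_to([0.43,-0.235,0.26],down(-92))
c=arm.get_calibration("wrist");im=arm.snapshot("wrist")[:,:,::-1].copy();pickle.dump(c,open("c4.pkl","wb"));cv2.imwrite("pics/w4.png",im)
cv2.imwrite("pics/crop4.png",cv2.resize(im[0:240,170:390],None,fx=2.5,fy=2.5,interpolation=cv2.INTER_CUBIC))
g=cv2.cvtColor(im,cv2.COLOR_BGR2HSV);m=cv2.inRange(g,(0,0,90),(180,45,255));m[:, :170]=0;m[:,390:]=0;m[230:]=0
for k in cv2.findContours(m,0,2)[0]:
    if cv2.contourArea(k)>150:
        (a,r)=cv2.minEnclosingCircle(k);print(np.round(a),round(r,1),ray(c,a,.075).round(4))
E
```

```text
[304. 166.] 24.5 [ 0.4525 -0.2618  0.075 ]
[303.  82.] 25.4 [ 0.5339 -0.2628  0.075 ]
[238.  73.] 25.1 [ 0.5444 -0.2004  0.075 ]
```

View pics/crop4.png

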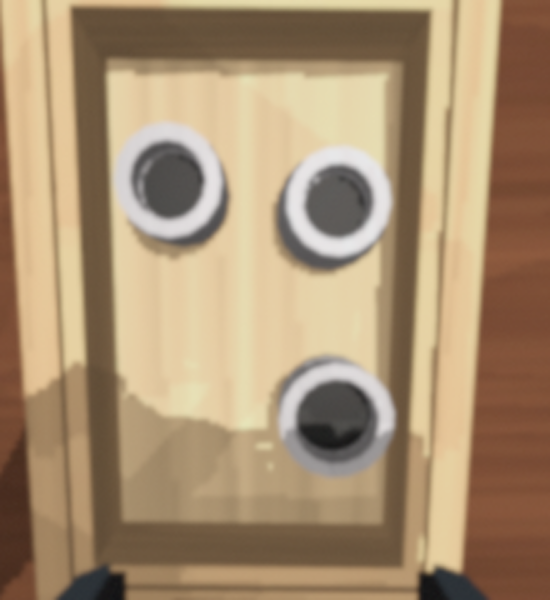

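Rim sizes read about 43 mm (far left, nipple), 43 mm with a wider base (far right, reducer) and 48 mm (near, coupling). There is no hexagon, so the union is absent. Measured positions agree with the crate-frame slots.

```bash
python3 - <<'E'
from h import *
import pickle
c=pickle.load(open("c4.pkl","rb"))
C=np.array([.506,.257])
for n,px,zt,tz,off in(("nipple",(238,72),.080,.052,(.038,.031)),("reducer",(305.2,81.2),.076,.048,(.038,-.031)),("coupling",(304.8,166.8),.070,.046,(-.038,0))):
    p=ray(c,px,zt)[:2];print(n,p.round(4))
    arm.grip(.068);arm.move_to([*p,.16],down(-2.4));arm.move_l([*p,tz],feed=.08);print("F",arm.current_force().round(1))
    arm.grip(0);w=arm.current_width();print("w",w)
    if w<.035: print("MISS");break
    arm.move_l([*p,.24],feed=.15);w2=arm.current_width()
    d=C+off
    arm.move_to([*d,.24],down(0));w3=arm.current_width();print(w2,w3,arm.current_force().round(1))
    if w3<.035: print("LOST");break
    arm.move_l([*d,tz+.03],feed=.12);arm.move_l([*d,tz-.002],feed=.05);print("w",arm.current_width(),"F",arm.current_force().round(1))
    arm.grip(.066);arm.move_l([*d,.24],feed=.15)
arm.move_to([0.44,0.257,0.36],down(90))
c=arm.get_calibration("wrist");im=arm.snapshot("wrist")[:,:,::-1].copy();pickle.dump(c,open("c5.pkl","wb"));cv2.imwrite("pics/w5.png",im);print(arm.current_t())
E
```

```text
nipple [ 0.5445 -0.2007]
F [-0.3  0.1 -0.8]
w 0.041466135011488596
0.041455260818973216 0.041646174203215036 [ 0.6 -0.  -1.7]
w 0.04161237329008929 F [-0.   0.  -2.1]
reducer [ 0.5345 -0.2646]
F [-0.7 -0.1  0.1]
w 0.03923394359415346
0.03946810042910652 0.039151074009307424 [-0.7  0.2 -3.1]
w 0.03921529814285567 F [-0.3 -0.3 -2.5]
coupling [ 0.4508 -0.2634]
F [-0.1  0.5  0.1]
w 0.047490785779326035
0.04735409675536149 0.04749199668865412 [ 0.4 -0.  -2.2]
w 0.04770977461094905 F [ 0.4 -0.1 -2.3]
69.5167
```

View pics/w5.png

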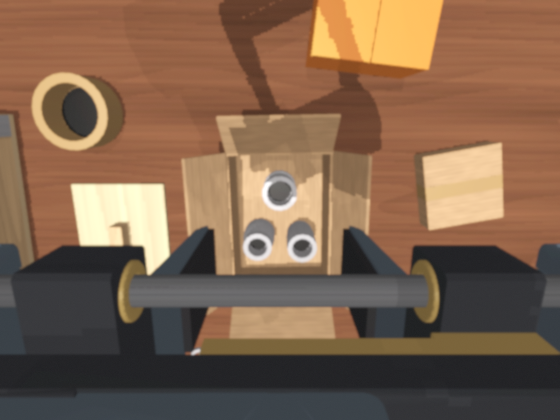

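All three fittings stand in the carton at (279,190), (258,245) and (302,245) px. All four flaps are still open and the panel is flat at left. Now the short flaps.

```bash
cat > flap.py <<'E'
from h import *
C=np.array([.506,.257])
def fold(u,crease,zc,half,yaw=0):
    "u: outward unit dir; crease: its distance from centre; zc: level of the shut flap's top; half: finger half size along u"
    u=np.array(u,float);P=lambda d,z:[*(C+u*d),z]
    arm.move_to(P(crease+.085,.26),down(yaw));arm.move_l(P(crease+.085,zc+.024),feed=.15)
    arm.move_l(P(crease-.050+half,zc+.024),feed=.12);print("sweep F",arm.current_force().round(1))
    for z in np.arange(zc+.016,zc-.0021,-.003):
        arm.move_l(P(crease-.050+half,z),feed=.04);f=arm.current_force()
        if f[2]>6:break
    print("z",round(z,4),"F",f.round(1))
    arm.move_l(P(crease-.050+half,.26),feed=.15)
E
python3 - <<'E'
from flap import *
import pickle
arm.grip(0)
fold((1,0),.099,.092,.0135); fold((-1,0),.099,.092,.0135)
arm.move_to([0.44,0.257,0.36],down(90))
im=arm.snapshot("wrist")[:,:,::-1];s=arm.snapshot("scene")[:,:,::-1];print(arm.current_t())
cv2.imwrite("pics/w6.png",np.hstack([cv2.resize(im,(400,300)),cv2.resize(s[150:300,290:490],(400,300),interpolation=cv2.INTER_CUBIC)]))
E
```

```text
sweep F [ 0.3 -0.2  0.4]
z 0.09 F [-7.7 -3.5 25.1]
sweep F [ 0.  -0.5  0.3]
z 0.09 F [-7.1 -2.9 35.5]
85.2417
```

View pics/w6.png

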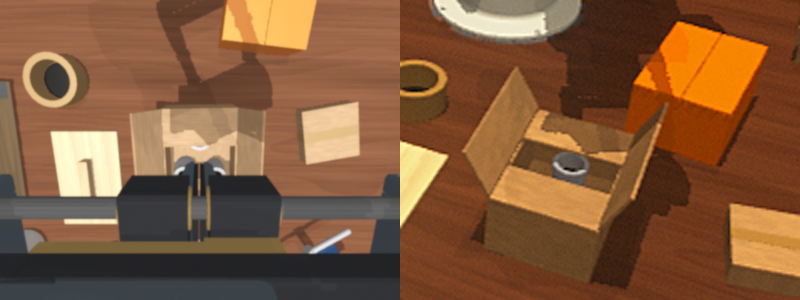

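Both short flaps lie level and both long flaps are still up. Now the long ones, pressing more gently.

```bash
sed -i 's/np.arange(zc+.016,zc-.0021,-.003)/np.arange(zc+.016,zc-.001,-.0015)/; s/f\[2\]>6/f[2]>4/' flap.py
python3 - <<'E'
from flap import *
import pickle
fold((0,1),.069,.0965,.016); fold((0,-1),.069,.0965,.016)
arm.move_to([0.40,0.257,0.36],down(90))
im=arm.snapshot("wrist")[:,:,::-1];s=arm.snapshot("scene")[:,:,::-1];t=arm.snapshot("top")[:,:,::-1];print(arm.current_t())
cv2.imwrite("pics/top7.png",t);cv2.imwrite("pics/scene7.png",s)
cv2.imwrite("pics/w7.png",np.vstack([np.hstack([cv2.resize(im,(400,300)),cv2.resize(s[150:300,290:490],(400,300),interpolation=cv2.INTER_CUBIC)]),np.hstack([cv2.resize(t,(400,300)),cv2.resize(s,(400,300))])]))
E
```

```text
sweep F [ 0.4  0.1 -0.6]
z 0.096 F [-2.2 -1.3 11.6]
sweep F [ 1.  -0.2 -0.4]
z 0.096 F [-3.1 -0.8 12.6]
102.25
```

View pics/w7.png

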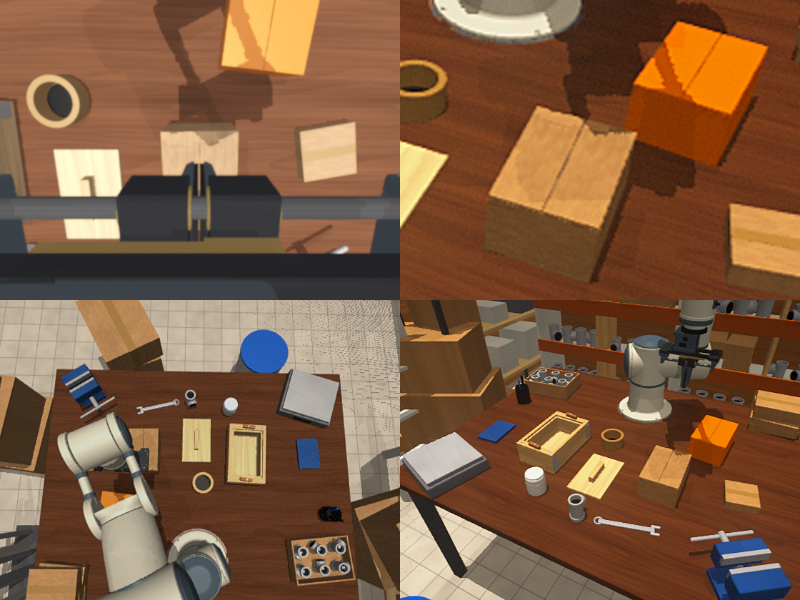

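The carton is shut flat, and the panel is flat on bare counter with the handle up. The crate is empty, the bystanders are in place and the arm is clear.

```bash
python3 -c "
from rig import arm
print(arm.current_force().round(1),arm.current_t());arm.sign_off()"
```

```text
[ 0.  -0.6  0.5] 102.25
the job is handed in; nothing more can be done
```

The order is packed, and I handed the job in at 102 s of the 210 s allowed; sign-off gave no verdict.

- **Crate and lid:** I turned both buttons along the rails and laid the panel on the bare counter near (0.575, 0.01), handle up.
- **Fittings:** The crate held three: nipple, reducer and coupling. The union was absent. All three stand in the carton.
- **Carton:** I folded the short flaps down first, then the long flaps over them.

**Last checks:** The final pictures show the carton shut level, long flaps over short, and the panel flat on the counter. The crate is empty, and the other things look unmoved. The arm was clear, with about 0.8 N residual on the force reading.

**Disagreements and limits:**
- The two camera estimates of the carton's y position differed by 7 mm, so I used a value in between (0.257). The fittings and flaps went in without trouble.
- Pressing the short flaps flat reached 25–35 N, harder than I intended but below the 40 N limit. I pressed the long flaps more gently, at about 12 N.
- I judged the flap and panel angles from the pictures, not by measuring them.

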